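Run the topping mixer and park its hatch

ROBOT

A 6-joint arm with a two-finger parallel gripper is mounted at the origin on the work surface. World frame = base frame: x ahead of the robot, y to its left, z up, the work surface at z = 0. Lengths are in m, angles in degrees, forces in N, time in s.
With the tool pointing down it reaches from about 0.25 to 0.775 m from the base axis. Payload 4 kg.
Tool frame: the origin (TCP) lies on the centre line of the jaws, within the pads' length; the fingertips stand 14 mm ahead of it and the grasp point (between the pads) lies 5 mm behind it; z points along the fingers, y is the line along which they close (so a half turn about z gives the same grasp; the last joint's range is limited). The gripper opens to 94 mm and grips with 3 to 60 N. Pads are 16 mm wide; open, the fingers measure 119 mm over their backs; the gripper's body (75 mm by 177 mm) begins 78 mm behind the grasp point.
Start: joints at [63.478, 4.996, 78.535, -0, 96.463, -5.907], TCP at [0.194, 0.515, 0.22] pointing down, gripper open.
Joint ranges: [-177.83, 177.83], [-43.37, 116.18], [15.69, 146.23], [-61.86, 241.86], [9.47, 152.12], [-147.06, 147.06]. Speed limits (degrees/s): [159.86, 159.86, 180, 180, 180, 180].

INTERFACE

Orientations are given as [roll, pitch, yaw] about the fixed x, y, z axes, in that order (R = Rz(yaw) Ry(pitch) Rx(roll)).
In Python, from workcell import robot, get_image, camera_params, finish_job gives the robot as it stands. The module is installed in compiled form; this text tells all that it offers.
- The arm moves only by the shell command python3 -m handwheel 'ROWS'. ROWS is JSON, one flat list of numbers, 7 for each row, row after row: the shift along the tool's x, y, z in mm, then the turn, a rotation vector about the tool's x, y, z in degrees, then the opening, from -1 (shut) to 1 (fully open). A call has 1 to 8 rows; each row shifts and turns the commanded pose from where the row before left it, along the tool's axes as they then stand; what a row does not reach is not made up. A row lasts 1/8 s, in which the tool goes at most 62.5 mm and 10.7 degrees, less where a joint would pass 70% of its speed; a pose out of reach is approached as far as the arm can. A call with a gripper value outside its range is refused whole. The fingers move at their own pace and stop on an object; the grip force is fixed at half the most. Time passes only in rows, so rows that do not move let the fingers close. It gives the time, the measured TCP pose, the force, the opening and the grip force at its end, in the units of the state.
- robot.read_state(): the state, without advancing time (a new reading comes with each control period).
- get_image(name): name is "scene" or "top"; returns the picture (400x640x3 uint8, red, green, blue); there is no depth.
- camera_params(name): a dict with "fx", "fy", "cx", "cy" (pixels), "world_to_cam" (4x4, takes a point from world to camera coordinates). Camera axes: x right, y down, z forward; pixel columns grow to the right and rows downward; lengths in m; the calibration is good to about 2 mm. A picture is of the moment at which its call begins. camera_params takes no time and is no camera call.
- finish_job(): hands the job in; it is judged then, once.
The state is a dict: "time_s": time; "joint_positions": joint angles; "qd": joint speeds; "joint_torque": joint torques, N m; "eef_pos": TCP position; "ee_rot": TCP orientation; "force": force on the tool from outside, world axes, zero at the start; "torque": the same for the moment, N m; "finger_gap": finger opening in m; "gripper_force": force on a finger pad.
Only numpy, scipy, OpenCV 4.12 (cv2) and the standard library are available. Lean on these libraries where they do the work, as an engineer would, in place of code of your own. Each camera call takes 0.05 s, during which the arm holds its last target. There are 200 camera calls.

TASK

Run the hand-cranked topping mixer by its crank: get the bowl turning counterclockwise (seen from above) at 17 turns a minute, keep it within 2.5 turns a minute of that for six seconds without ever exceeding 24 turns a minute, then bring the bowl to rest with the hatch on its lid facing the fixed pointer (within two centimetres). Only ever handle the crank, never the bowl or its drag ball, leave the jar, cup and dish where they stand, and finish with the crank let go and everything at rest.

Things in the scene. Friction and masses are not known exactly. Their poses are not given: they have to be found in the camera images.
- stand: Mixer frame, fixed to the counter: round grey base 300 mm across, crossed foot plates 430 and 420 mm long, two steel posts and a bridge bar 40 mm wide over the bowl (top 174 mm above the counter, bearing boss 184 mm). Origin: on the upright turning axis at counter height. Own +x points from the axis to the pointer, -x to the drag ball's cage (top 170 mm), y along the bridge, z up.
- bowl (a joint): Angle of the closed aluminium bowl (lid 244 mm across, 140 mm above the counter; flange 330 mm across at 132 mm) about the stand's axis, rad, counterclockwise positive from above, unlimited. 0 (and each multiple of 2 pi): hatch faces pointer. 17 turns/min is 1.78 rad/s. Nominal: inertia 0.032 kg m2 (load varies it 0.7 to 1.4 times), drag 0.005 N m per rad/s plus 0.003 N m dry, plus the drag ball.
- ball_center (a point): Drag ball: loose dark steel ball 29 mm in diameter, 55 g (0.7 to 1.5 times), lying in an open-topped square steel cage of the stand, on the side away from the pointer. It rubs with its weight on the bowl's flange 148 mm from the axis and brakes the bowl, somewhat more at speed: nominally 0.022 N m (0.012 to 0.04). This point is its centre, 146.5 mm above the counter.
- crank (a joint): Angle of the crank relative to the BOWL (not the stand), rad, counterclockwise positive, unlimited. This plus bowl is the crank arm's direction from the stand's +x. A fluid coupling joins crank and bowl on one axis: torque on the bowl 0.05 N m per rad/s of crank speed minus bowl speed. So the bowl lags (about 1 s) and slips; a slower crank brakes it, a free crank goes round with it.
- knob (a point): Grasp point on the axis of the crank's black upright knob: a cylinder 32 mm in diameter, 60 mm tall, spinning freely on its pin 70 mm from the turning axis. The point is 242 mm above the counter, 22 mm below the knob's top, 38 mm above its underside. The steel crank arm under it has its top 201 mm above the counter, the hub 206 mm.
- hatch_tongue (a point): Outer edge of the hatch's tongue. The hatch is a black flap 74 x 70 mm with a steel lift bar on the bowl's lid; from it a flat black tongue 30 mm wide runs out to the rim of the flange. This point is the middle of the tongue's outer edge, 165 mm from the axis, 132 mm above the counter.
- pointer (a point): Tip of the fixed steel pointer of the stand, a bracket outside the flange's rim pointing inwards at it; tip 172 mm from the axis, 139 mm above the counter (7 mm outside the tongue's edge when the two face each other).
- jar: Bystander, loose; origin at the centre of its underside. Glass jar with blue lid, 68 mm across, 110 mm tall.
- cup: Bystander, loose; origin at the centre of its underside. Steel cup, 72 mm across, 60 mm tall.
- dish: Bystander, loose; origin at the centre of its underside. White dish, 150 mm across, 35 mm tall.

How it is judged (in metres and radians):
On the way, in this order (a step that is already met when the one before it is completed fails the run):
1. the bowl turns counterclockwise at 17 turns a minute, within 2.5, for six seconds (velocity of joint bowl between 1.5 and 2.06 rad/s), for 5.9 s.
2. the bowl stands still with the hatch at the pointer (horizontal distance between hatch_tongue and pointer below 0.024 m and velocity of joint bowl between -0.08 and 0.08 rad/s), for 0.5 s.
At the end, for the whole second after the job is handed in: The hatch's tongue is within 24 mm of the pointer's tip (about 0.14 rad either side), bowl slower than 0.06 rad/s, crank still (under 0.1 rad/s) and let go, bystanders at rest (horizontal distance between hatch_tongue and pointer below 0.024 m and velocity of joint bowl between -0.06 and 0.06 rad/s and velocity of joint crank between -0.1 and 0.1 rad/s and linear speed of each of jar, cup, dish below 0.02 m/s); the robot touches nothing.
It fails at once if the bowl turns faster than 24 turns a minute (velocity of joint bowl above 2.53 rad/s or velocity of joint bowl below -2.53 rad/s).
It fails at once if the robot handles the bowl itself or its drag ball (contact force between any of the fingers, the arm and bowl_c0 above 1 N or contact force between any of the fingers, the arm and bowl_c1 above 1 N or contact force between any of the fingers, the arm and bowl_c2 above 1 N or contact force between any of the fingers, the arm and ball above 1 N).
It fails at once if the jar, cup or dish is shifted or tipped (distance of any of jar, cup, dish from where it was at the start of the episode above 0.025 m or angle between any of jar, cup, dish's own z axis and vertical above 0.3 rad).
It also fails if it takes over 64 s, if anything falls off the work surface, if the arm or the gripper's body presses on something with over 40 N, if the wrist force passes 120 N, or if a joint passes its speed limit or range.

## Working session

There is one attempt and no reset: what is moved stays moved. The work goes in short steps, Python scripts to look and compute and a shell command to move; the robot and the scene stay as the last step left them, time stands still between calls to the robot, and variables do not carry over. Pictures are saved under pics/ and viewed, at most 10 in all, crops included, and the job is handed in when it is done.

```bash
mkdir -p pics; ls; python3 - <<'E'
from workcell import robot,get_image,camera_params
import cv2,json
for n in("scene","top"):
    cv2.imwrite(f"pics/{n}0.png",get_image(n)[:,:,::-1]); p=camera_params(n); print(n,p)
s=robot.read_state(); print(s)
E
```

```text
pics
scene {'fx': 467.6164714475194, 'fy': 467.6164714475194, 'cx': 327.769929576386, 'cy': 200.55162735339007, 'world_to_cam': array([[ 0.80533642, -0.59276349, -0.00804319, -0.39726998],
       [-0.56001063, -0.75624692, -0.33834699,  0.382481  ],
       [ 0.1944771 ,  0.27698742, -0.94098705,  1.26861396],
       [ 0.        ,  0.        ,  0.        ,  1.        ]])}
top {'fx': 361.8722623704719, 'fy': 361.8722623704719, 'cx': 313.6357661142454, 'cy': 198.84902905689793, 'world_to_cam': array([[ 0.05438057, -0.998511  , -0.00430441,  0.027044  ],
       [-0.97335131, -0.05204758, -0.22333444,  0.5409206 ],
       [ 0.22277786,  0.01633475, -0.97473237,  1.13168693],
       [ 0.        ,  0.        ,  0.        ,  1.        ]])}
{'time_s': 0.1, 'joint_positions': array([ 6.34792230e+01,  5.03520392e+00,  7.86120024e+01, -1.97108279e-03,
        9.64628506e+01, -5.90859705e+00]), 'qd': array([ 0.0118267 , -0.12095749, -0.26830738,  0.00473992,  0.03738515,
       -0.01787665]), 'joint_torque': array([ 2.22388393e-03, -3.41251624e+01, -3.03300834e+01,  7.19511160e-02,
        3.04850831e-02, -1.17139321e-04]), 'eef_pos': array([0.19345069, 0.51438157, 0.2184542 ]), 'ee_rot': array([-1.79890326e+02, -9.38087796e-03,  1.59387591e+02]), 'force': array([ 0.72486095, -0.14049544, -0.59587244]), 'torque': array([ 0.00050384,  0.03657184, -0.04158186]), 'gripper_force': 0.0, 'finger_gap': 0.09407668413090074}
```

View pics/scene0.png

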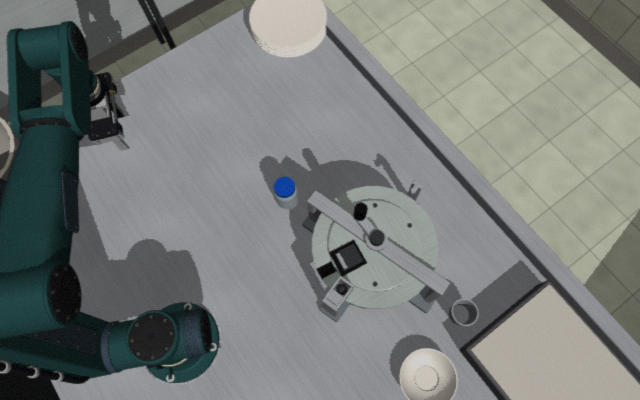

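View pics/top0.png

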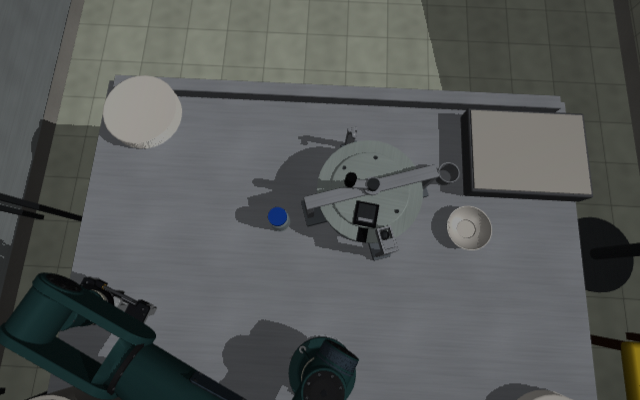

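The scene view shows the mixer with its hub near (376,238), knob top (360,211), pointer (415,187) and ball cage (343,290). The top view shows the hub near (372,184), knob (350,179), pointer (350,133) and cage (386,235). The hatch is near the cage in both, so close to 180° from the pointer. I'll zoom in for accurate pixels.

```bash
python3 - <<'E'
import cv2
a=cv2.imread("pics/top0.png")[120:265,290:460]; cv2.imwrite("pics/topc.png",cv2.resize(a,None,fx=4,fy=4,interpolation=cv2.INTER_CUBIC))
a=cv2.imread("pics/scene0.png")[170:320,295:475]; cv2.imwrite("pics/scenec.png",cv2.resize(a,None,fx=4,fy=4,interpolation=cv2.INTER_CUBIC))
E
```

```text
(no output)
```

View pics/topc.png

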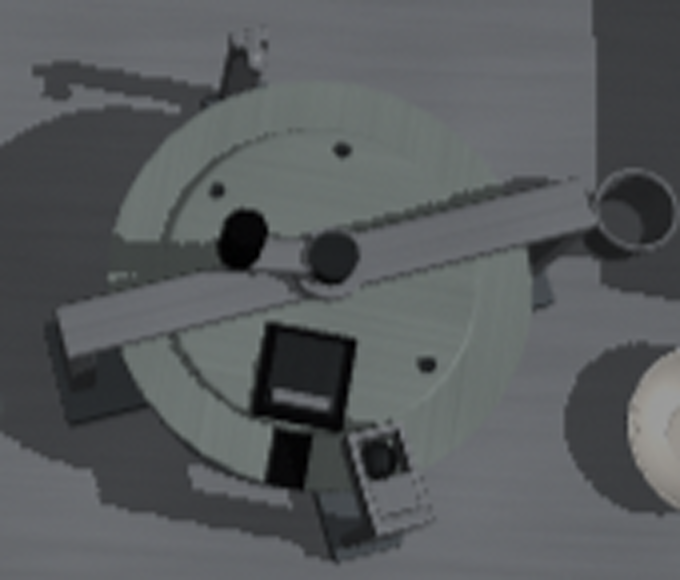

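View pics/scenec.png

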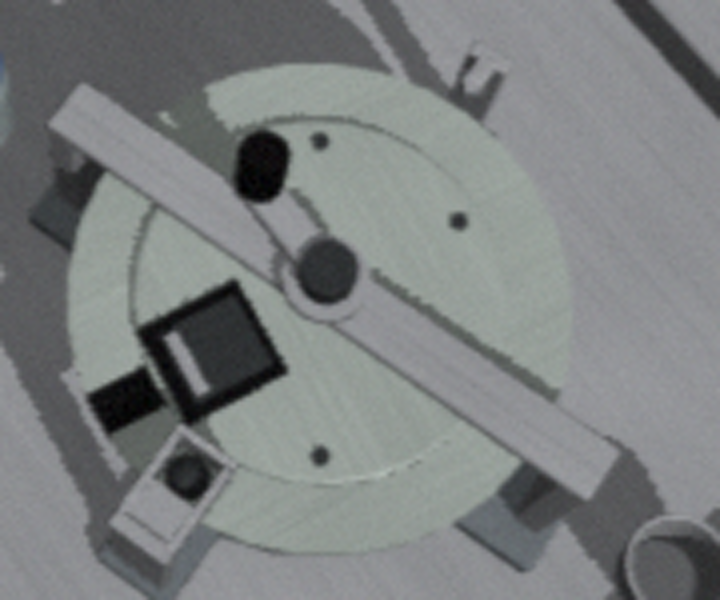

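```bash
cat > h.py <<'E'
import numpy as np
from workcell import camera_params
P={n:camera_params(n) for n in("scene","top")}
def proj(n,X):
    p=P[n];c=p["world_to_cam"]@np.r_[X,1];return np.array([p["fx"]*c[0]/c[2]+p["cx"],p["fy"]*c[1]/c[2]+p["cy"]])
def ray(n,uv,z):
    p=P[n];W=p["world_to_cam"];R=W[:3,:3];t=W[:3,3];o=-R.T@t
    d=R.T@np.array([(uv[0]-p["cx"])/p["fx"],(uv[1]-p["cy"])/p["fy"],1]);return o+d*(z-o[2])/d[2]
E
python3 - <<'E'
from h import *
from scipy.optimize import least_squares
T=lambda u,v:(290+u/4-.375,120+v/4-.375); S=lambda u,v:(295+u/4-.375,170+v/4-.375)
obs={"hub":(.206,T(333,255),S(328,270)),"ball":(.1465,T(380,458),S(188,474)),"tongue":(.132,T(288,488),S(97,419)),
"knobtop":(.264,T(244,230),S(262,155)),"pointer":(.139,T(235,95),S(470,105)),"ptrtop":(.15,T(255,60),S(492,70)),"br1":(.174,T(62,332),S(67,105)),"br2":(.174,T(590,195),S(605,475))}
x={}
for k,(z,t,s) in obs.items():
    a,b=ray("top",t,z),ray("scene",s,z);x[k]=(a+b)[:2]/2;print(k,a[:2].round(4),b[:2].round(4))
h=x["hub"]
for k in x:
    d=x[k]-h;print(k,np.hypot(*d).round(4),np.degrees(np.arctan2(d[1],d[0])).round(1))
for k,t,s in(("jar",(278,216),(285,186)),("cup",(448,172),(465,312)),("dish",(469,228),(428,378))): print(k,ray("top",t,.05),ray("scene",s,.05))
E
```

```text
hub [ 0.561 -0.116] [ 0.5576 -0.1183]
ball [ 0.4226 -0.1628] [ 0.4199 -0.16  ]
tongue [ 0.3982 -0.0966] [ 0.3958 -0.0959]
knobtop [ 0.5592 -0.0458] [ 0.5559 -0.0487]
pointer [ 0.7079 -0.0458] [ 0.7217 -0.0743]
ptrtop [ 0.7338 -0.0599] [ 0.7456 -0.0658]
br1 [0.5001 0.0789] [0.4975 0.0757]
br2 [ 0.6275 -0.3143] [ 0.6207 -0.3144]
hub 0.0 0.0
ball 0.1449 -162.2
tongue 0.1636 172.6
knobtop 0.07 91.4
pointer 0.1657 20.2
ptrtop 0.1884 16.7
br1 0.2036 107.3
br2 0.2076 -71.8
jar [0.47710244 0.17041328 0.05      ] [0.47625024 0.18693025 0.05      ]
cup [ 0.65846888 -0.39213873  0.05      ] [ 0.6561889  -0.39338143  0.05      ]
dish [ 0.47089614 -0.45503728  0.05      ] [ 0.47069853 -0.46011361  0.05      ]
```

Measured positions agree with the given sizes: axis (0.559, −0.117), stand yaw about 17.7° (bridge and ball agree), knob radius 70 mm at 91° and tongue radius 164 mm. The bowl angle is about 155°. I'll turn the tool to yaw 180° (dX = −tx, dY = +ty) and travel above the knob.

```bash
python3 -m handwheel '[0,0,-50,0,0,-10.3,1, 0,0,-40,0,0,-10.3,1, -30,-46,0,0,0,0,1, -30,-46,0,0,0,0,1, -30,-46,0,0,0,0,1, -30,-46,0,0,0,0,1, -30,-46,0,0,0,0,1, -30,-46,0,0,0,0,1]'; python3 -m handwheel '[-30,-46,0,0,0,0,1, -30,-46,0,0,0,0,1, -30,-46,0,0,0,0,1, -30,-46,0,0,0,0,1, -30,-46,0,0,0,0,1, -30,-46,0,0,0,0,1, 0,0,0,0,0,0,1, 0,0,0,0,0,0,1]'
```

```text
time_s: 1.1
eef_pos: [0.3741, 0.2371, 0.3091]
ee_rot: [-180.0, -0.0, 180.0]
force: [1.0, 0.1, 0.0]
finger_gap: 0.094
gripper_force: 0.0
time_s: 2.1
eef_pos: [0.5532, -0.037, 0.3089]
ee_rot: [179.9, -0.1, 180.0]
force: [0.8, -0.1, -1.0]
finger_gap: 0.0939
gripper_force: 0.0
```

```bash
python3 -m handwheel '[-4.5,-10,0,0,0,0,1, 0,0,36,0,0,0,1, 0,0,36,0,0,0,1, 0,0,0,0,0,0,1, 0,0,0,0,0,0,-1, 0,0,0,0,0,0,-1, 0,0,0,0,0,0,-1, 0,0,0,0,0,0,-1]'; python3 - <<'E'
from workcell import *
import cv2
t=get_image("top");s=get_image("scene")
cv2.imwrite("pics/t1.png",t[:,:,::-1]);cv2.imwrite("pics/s1.png",s[:,:,::-1])
m=cv2.hconcat([cv2.resize(t[100:280,270:470],None,fx=2,fy=2),cv2.resize(s[150:330,290:490],None,fx=2,fy=2)])
cv2.imwrite("pics/m1.png",m[:,:,::-1]); r=robot.read_state();print(r["time_s"],r["eef_pos"],r["force"],r["finger_gap"])
E
```

```text
time_s: 3.1
eef_pos: [0.5583, -0.0473, 0.2383]
ee_rot: [-180.0, 0.1, 180.0]
force: [0.4, 0.5, 0.0]
finger_gap: 0.0571
gripper_force: 0.0
3.2 [ 0.55811844 -0.04734343  0.23774851] [ 0.22748532 -0.34866798  0.54735221] 0.0493729608134816
```

View pics/m1.png

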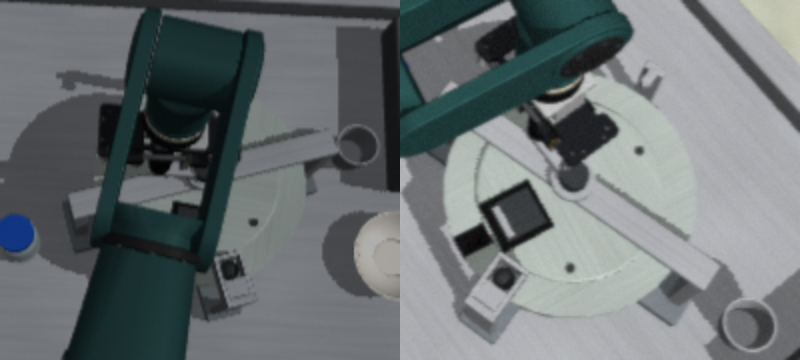

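The top view shows the arm hiding most of the bowl. The scene view shows it clearly: hatch at (515,215), tongue at (473,240), and the fingers around the knob near (560,130). The scene camera will track the bowl. I'll finish closing and build the angle tracker.

```bash
python3 -m handwheel '[0,0,0,0,0,0,-1, 0,0,0,0,0,0,-1, 0,0,0,0,0,0,-1]'; cat >> h.py <<'E'
import cv2
from workcell import get_image,robot
C=np.array([.5593,-.117]);YAW=17.7;N=401
def rect(img,n,z=.136):   # overhead view 1 mm/px, centre = axis, u=+x east, v=-y
    g=img.max(2)
    w=np.array([[-.2,-.2],[.2,-.2],[.2,.2],[-.2,.2]])
    src=np.float32([proj(n,[*(C+a),z]) for a in w]);dst=np.float32([[200+1000*a[0],200-1000*a[1]] for a in w])
    return cv2.warpPerspective(g,cv2.getPerspectiveTransform(src,dst),(N,N))
def rot(im,deg,interp=cv2.INTER_LINEAR): return cv2.warpAffine(im,cv2.getRotationMatrix2D((200,200),deg,1),(N,N),flags=interp)
# template, tongue along +x
_r=rot(rect(cv2.imread("pics/scene0.png"),"scene"),-172.6)
yy,xx=np.mgrid[:N,:N]-200
sec=(abs(yy)<52)&(xx>38)&(np.hypot(xx,yy)<160)&~((yy>18)&(xx>95))   # leave out cage side
BL=cv2.erode((sec&(_r<35)).astype(np.uint8),np.ones((3,3)));LT=cv2.erode((sec&(_r>110)).astype(np.uint8),np.ones((3,3)))
def bowl(img,n="scene",lo=0,hi=360,step=.5):
    r=rect(img,n);A=np.arange(lo,hi,step);d=(r<35).astype(np.float32)
    s=[]
    for a in A:
        q=rot(d,-a);s.append(q[BL>0].mean()-q[LT>0].mean())
    i=int(np.argmax(s));return A[i]%360,s[i]
E
python3 - <<'E'
from h import *
print(BL.sum(),LT.sum());print(bowl(cv2.imread("pics/scene0.png")),bowl(cv2.imread("pics/s1.png")),bowl(cv2.imread("pics/top0.png"),"top"),bowl(cv2.imread("pics/t1.png"),"top"))
b=_r=None
r=robot.read_state();d=r["eef_pos"][:2]-C;print(r["time_s"],r["eef_pos"],r["force"],r["finger_gap"],r["gripper_force"],np.hypot(*d),np.degrees(np.arctan2(d[1],d[0])))
E
```

```text
time_s: 3.58
eef_pos: [0.558, -0.0485, 0.2374]
ee_rot: [-179.9, -0.0, 179.9]
force: [-0.2, -4.0, 0.1]
finger_gap: 0.0314
gripper_force: 30.0
1725 2127
(np.float64(172.5), np.float32(1.0)) (np.float64(172.5), np.float32(0.964281)) (np.float64(172.5), np.float32(0.9848639)) (np.float64(0.5), np.float32(0.29922372))
3.575 [ 0.55800664 -0.04852701  0.23741782] [-0.19074445 -3.97978494  0.12122279] 0.03135111270894023 29.999856913927943 0.06848520566650254 91.08210991826125
```

Gripped: gap 31.4 mm, 30 N, radius as expected. The tracker reads the bowl at 172.5° world. The next step is a row planner, which prints rows for me to type, and then a ramp up.

```bash
cat > plan.py <<'E'
import sys,numpy as np
# usage: plan.py cmdx cmdy theta0 inc...   -> rows (tx=-dX, ty=dY), rounded to 0.5 mm with carry
c=np.array([559.,-118.3]);p=np.array([float(sys.argv[1]),float(sys.argv[2])]);th=float(sys.argv[3]);o=[]
for a in sys.argv[4:]:
    th+=float(a);t=c+70.3*np.array([np.cos(np.radians(th)),np.sin(np.radians(th))]);d=np.round(2*(t-p))/2;p=p+d;o.append("%g,%g"%(-d[0]+0,d[1]))
print("  ".join(o),"| end",p,th)
E
python3 plan.py 558 -47.5 91 4 9 14 18 18 18 18 18; python3 plan.py 558 -47.5 208 18 18 18 18 18 18 18 18 | tail -1
sed -i 's/C=np.array(\[.5593,-.117\])/C=np.array([.5593,-.1172])/' h.py
cat > look.py <<'E'
import sys;from h import *
r=robot.read_state();im=get_image("scene");a,s=bowl(im)
C2=np.array([.559,-.1183]);d=r["eef_pos"][:2]-C2
cv2.imwrite("pics/l%.2f.png"%r["time_s"],im[:,:,::-1])
print("t %.3f bowl %.1f score %.2f | tcp %s r %.4f th %.1f F %s gap %.4f"%(r["time_s"],a,s,r["eef_pos"].round(4),np.hypot(*d),np.degrees(np.arctan2(d[1],d[0])),r["force"].round(1),r["finger_gap"]))
E
```

```text
5,-1  11,-1.5  16,-6  17.5,-13.5  12.5,-18  6.5,-21  -0.5,-22  -7,-21 | end [ 497.  -151.5] 208.0
48,-121.5  -18,-12.5  -21,-6.5  -22,0.5  -21,7  -17.5,13.5  -12.5,18  -6.5,21 | end [ 628.5 -128. ] 352.0
```

```bash
python3 -m handwheel '[5,-1,0,0,0,0,-1, 11,-1.5,0,0,0,0,-1, 16,-6,0,0,0,0,-1, 17.5,-13.5,0,0,0,0,-1, 12.5,-18,0,0,0,0,-1, 6.5,-21,0,0,0,0,-1, -0.5,-22,0,0,0,0,-1, -7,-21,0,0,0,0,-1]'; python3 look.py; python3 plan.py 497 -151.5 208 18 18 18 18 18 18 18 18
```

```text
time_s: 4.58
eef_pos: [0.4961, -0.1507, 0.2374]
ee_rot: [179.8, -0.0, -180.0]
force: [4.8, 3.3, -3.1]
finger_gap: 0.0318
gripper_force: 30.0
t 4.575 bowl 206.5 score 0.42 | tcp [ 0.4961 -0.1507  0.2374] r 0.0707 th -152.7 F [ 4.8  3.3 -3.1] gap 0.0318
-13,-17.5  -18,-12.5  -21,-6.5  -22,0.5  -21,7  -17.5,13.5  -12.5,18  -6.5,21 | end [ 628.5 -128. ] 352.0
```

```bash
python3 -m handwheel '[-13,-17.5,0,0,0,0,-1, -18,-12.5,0,0,0,0,-1, -21,-6.5,0,0,0,0,-1, -22,0.5,0,0,0,0,-1, -21,7,0,0,0,0,-1, -17.5,13.5,0,0,0,0,-1, -12.5,18,0,0,0,0,-1, -6.5,21,0,0,0,0,-1]'; python3 look.py; python3 plan.py 628.5 -128 352 18 18 18 18 18 18 18 18
```

```text
time_s: 5.62
eef_pos: [0.6284, -0.1264, 0.2374]
ee_rot: [180.0, -0.1, 180.0]
force: [-5.7, -0.4, 2.7]
finger_gap: 0.0315
gripper_force: 30.0
t 5.625 bowl 289.5 score 0.13 | tcp [ 0.6284 -0.1264  0.2374] r 0.0698 th -6.6 F [-5.7 -0.4  2.7] gap 0.0315
0.5,22  7,20.5  13,18  18,12.5  21,6.5  22,-0.5  21,-7  17.5,-13.5 | end [508.5 -69.5] 496.0
```

```bash
python3 -m handwheel '[0.5,22,0,0,0,0,-1, 7,20.5,0,0,0,0,-1, 13,18,0,0,0,0,-1, 18,12.5,0,0,0,0,-1, 21,6.5,0,0,0,0,-1, 22,-0.5,0,0,0,0,-1, 21,-7,0,0,0,0,-1, 17.5,-13.5,0,0,0,0,-1]'; python3 look.py; python3 plan.py 508.5 -69.5 136 18 18 18 18 18 18 18 18; python3 - <<'E'
from h import *
import glob
for f in sorted(glob.glob("pics/l*.png")):
    im=cv2.imread(f); r=rect(im,"scene");d=(r<35).astype(np.float32);A=np.arange(0,360,1.)
    s=np.array([rot(d,-a)[BL>0].mean()-rot(d,-a)[LT>0].mean() for a in A])
    print(f,[(A[i],round(float(s[i]),2)) for i in range(360) if s[i]==max(s[np.arange(i-8,i+9)%360]) and s[i]>.05])
E
```

```text
time_s: 6.68
eef_pos: [0.5085, -0.0694, 0.2374]
ee_rot: [-179.9, 0.2, -180.0]
force: [7.0, -5.4, -3.3]
finger_gap: 0.0316
gripper_force: 30.0
t 6.675 bowl 19.0 score 0.71 | tcp [ 0.5085 -0.0694  0.2374] r 0.0703 th 135.9 F [ 7.  -5.4 -3.3] gap 0.0316
12.5,-18  6.5,-21  -0.5,-22  -7,-21  -13,-17.5  -18,-12.5  -21,-6.5  -22,0.5 | end [ 571.  -187.5] 280.0
pics/l4.58.png [(np.float64(103.0), 0.22), (np.float64(206.0), 0.41), (np.float64(345.0), 0.06)]
pics/l5.62.png [(np.float64(264.0), 0.05), (np.float64(290.0), 0.13)]
pics/l6.67.png [(np.float64(19.0), 0.71)]
```

Bowl history is 172.5, 206.5, 290 and 379°, so it is settling near 1.5 rad/s with slip about 0.87. I'll raise the crank to about 20.5°/row.

```bash
python3 plan.py 508.5 -69.5 136 20.5 20.5 20.5 20.5 20.5 20.5 20.5 20.5
```

```text
14,-21  5.5,-24  -3,-25  -11.5,-22  -19,-16.5  -23,-9.5  -25,-0  -23.5,8.5 | end [ 594. -179.] 300.0
```

```bash
python3 -m handwheel '[14,-21,0,0,0,0,-1, 5.5,-24,0,0,0,0,-1, -3,-25,0,0,0,0,-1, -11.5,-22,0,0,0,0,-1, -19,-16.5,0,0,0,0,-1, -23,-9.5,0,0,0,0,-1, -25,0,0,0,0,0,-1, -23.5,8.5,0,0,0,0,-1]'; python3 look.py; python3 plan.py 594 -179 300 20.5 20.5 20.5 20.5 20.5 20.5 20.5 20.5
```

```text
time_s: 7.72
eef_pos: [0.5941, -0.1791, 0.2374]
ee_rot: [180.0, -0.0, 179.9]
force: [-2.6, 1.0, 1.9]
finger_gap: 0.0316
gripper_force: 30.0
t 7.725 bowl 24.5 score 0.55 | tcp [ 0.5941 -0.1791  0.2374] r 0.0702 th -60.0 F [-2.6  1.   1.9] gap 0.0316
-19,16  -12.5,22  -4,24.5  5.5,24.5  13,21  20,15.5  24,7  25,-1.5 | end [542. -50.] 464.0
```

The 24.5° reading is suspicious, so I'll check the recent frames.

```bash
python3 - <<'E'
import cv2
f=lambda n:cv2.resize(cv2.imread(f"pics/{n}.png")[130:330,280:480],(380,290*200//200))
cv2.imwrite("pics/m2.png",cv2.vconcat([cv2.hconcat([f("l4.58"),f("l5.62")]),cv2.hconcat([f("l6.67"),f("l7.72")])]))
E
```

```text
(no output)
```

View pics/m2.png

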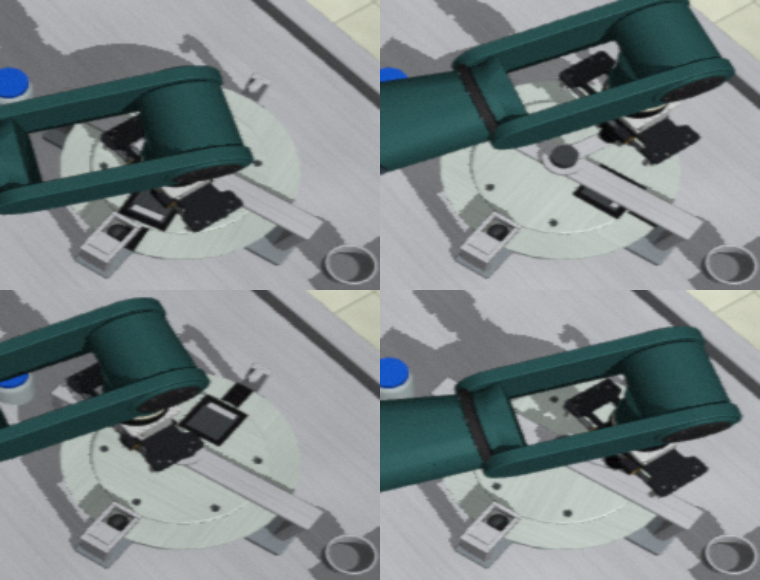

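The frames show the earlier readings were right (hatch at (600,195), then (215,420) next to the pointer). In the last frame the arm hides the hatch, but lid dots are visible at (498,486) and (568,512). I'll add the dots to the tracker.

```bash
cat >> h.py <<'E'
def dots(img,n="scene"):
    r=rect(img,n,.14);rad=np.hypot(xx,yy)
    bh=cv2.morphologyEx(r,cv2.MORPH_BLACKHAT,cv2.getStructuringElement(cv2.MORPH_ELLIPSE,(17,17)))
    k,_,st,ce=cv2.connectedComponentsWithStats(((bh>45)&(rad<118)).astype(np.uint8))
    out=[]
    for i in range(1,k):
        w,h,a=st[i,2:5]
        if 25<a<160 and max(w,h)<16 and max(w,h)<2.0*min(w,h):
            x,y=ce[i][0]-200,200-ce[i][1];out.append((round(np.hypot(x,y)),round(np.degrees(np.arctan2(y,x))%360,1),int(a)))
    return out
E
python3 - <<'E'
from h import *
import glob
for f in ["pics/scene0.png"]+sorted(glob.glob("pics/l*.png")):
    print(f,dots(cv2.imread(f)))
E
```

```text
pics/scene0.png [(105, np.float64(51.8), 102), (27, np.float64(130.8), 26), (101, np.float64(188.7), 70), (105, np.float64(351.8), 109), (105, np.float64(231.7), 104)]
pics/l4.58.png [(105, np.float64(144.2), 91), (105, np.float64(325.0), 116)]
pics/l5.62.png [(105, np.float64(166.6), 118), (47, np.float64(267.9), 28), (114, np.float64(324.8), 33), (105, np.float64(226.4), 122)]
pics/l6.67.png [(105, np.float64(137.4), 113), (61, np.float64(60.4), 47), (105, np.float64(197.6), 117), (105, np.float64(317.7), 122), (105, np.float64(257.6), 123)]
pics/l7.72.png [(105, np.float64(56.6), 78), (105, np.float64(176.6), 123), (105, np.float64(236.7), 122), (113, np.float64(304.1), 90)]
```

```bash
cat > model.py <<'E'
import numpy as np
from scipy.optimize import least_squares
# segments: (duration, crank deg)
P=(.05,0)
seg=[(.125,a) for a in(4,9,14,18,18,18,18,18)]+[P]+([(.125,18)]*8+[P])*2+[(.125,20.5)]*8
obs=[(4.575,204.6),(5.625,286.5),(6.675,377.6),(7.725,476.6)]
def sim(p,seg,t0=3.575,b0=171.8,w0=0.,dt=.0025):
    I,F,B=p;t,b,w=t0,np.radians(b0),w0;T=[t];Bb=[b];W=[w];wc=0
    for d,a in seg:
        u=np.radians(a)/d
        for _ in range(int(round(d/dt))):
            wc+=(u-wc)*dt/.03      # arm smoothing
            tq=.05*(wc-w)-B*w
            tq=0 if w==0 and abs(tq)<F else tq-F*np.sign(w if w else tq)
            wn=w+tq/I*dt
            w=0. if w*wn<0 else wn
            b+=w*dt;t+=dt;T.append(t);Bb.append(np.degrees(b));W.append(w)
    return np.array(T),np.array(Bb),np.array(W)
def fit(obs,seg):
    def res(p):
        T,b,w=sim([p[0],p[1],.007],seg);return np.interp([o[0] for o in obs],T,b)-[o[1] for o in obs]
    r=least_squares(res,[.032,.03],x_scale=[.01,.01],diff_step=1e-3);return [*r.x,.007],r.fun
E
cat > run.py <<'E'
from model import *
p,f=fit(obs,seg);print(p,f.round(1));T,b,w=sim(p,seg);print("w by s",w[::105].round(2),"now",T[-1],w[-1].round(2),b[-1].round(1))
for a in (19.5,20,20.5,21,21.5):
    T,b,w=sim(p,seg+[P]+([(.125,a)]*8+[P])*4);i=T>7.7;print(a,w[i][::40].round(2))
E
python3 run.py
```

```text
[np.float64(0.02724695959172551), np.float64(0.0338500846688815), 0.007] [-0.2  0.5 -0.9  0.4]
w by s [0.   0.1  0.63 1.05 1.16 1.29 1.42 1.5  1.43 1.44 1.51 1.55 1.46 1.58
 1.72 1.8 ] now 7.725000000000573 1.84 477.0
19.5 [1.84 1.65 1.64 1.67 1.69 1.71 1.73 1.74 1.75 1.76 1.77 1.73 1.57 1.6
 1.64 1.67 1.69 1.71 1.73 1.74 1.75 1.76 1.58 1.58 1.62 1.65 1.68 1.7
 1.72 1.73 1.74 1.75 1.72 1.56 1.6  1.64 1.67 1.69 1.71 1.73 1.74 1.75
 1.76]
20 [1.84 1.66 1.65 1.69 1.72 1.75 1.77 1.78 1.8  1.81 1.82 1.78 1.62 1.66
 1.69 1.72 1.75 1.77 1.79 1.8  1.81 1.82 1.63 1.63 1.67 1.71 1.74 1.76
 1.78 1.79 1.8  1.81 1.78 1.62 1.65 1.69 1.72 1.75 1.77 1.79 1.8  1.81
 1.82]
20.5 [1.84 1.66 1.66 1.71 1.75 1.78 1.81 1.83 1.84 1.86 1.87 1.83 1.67 1.71
 1.75 1.78 1.81 1.83 1.84 1.86 1.87 1.88 1.69 1.69 1.73 1.77 1.79 1.82
 1.84 1.85 1.86 1.87 1.84 1.67 1.71 1.75 1.78 1.81 1.83 1.84 1.86 1.87
 1.88]
21 [1.84 1.66 1.68 1.73 1.78 1.82 1.85 1.87 1.89 1.91 1.92 1.88 1.72 1.76
 1.8  1.83 1.86 1.88 1.9  1.92 1.93 1.94 1.74 1.74 1.79 1.82 1.85 1.88
 1.9  1.91 1.92 1.93 1.89 1.73 1.77 1.81 1.84 1.87 1.89 1.9  1.92 1.93
 1.94]
21.5 [1.84 1.66 1.69 1.75 1.81 1.85 1.89 1.92 1.94 1.96 1.97 1.94 1.77 1.81
 1.85 1.89 1.92 1.94 1.96 1.97 1.99 2.   1.8  1.8  1.84 1.88 1.91 1.93
 1.95 1.97 1.98 1.99 1.95 1.78 1.82 1.86 1.9  1.92 1.95 1.96 1.98 1.99
 2.  ]
```

The model fits to under 1° and the bowl is in band. I'll hold 20.5°/row and look every second call.

```bash
python3 plan.py 594 -179 300 20.5 20.5 20.5 20.5 20.5 20.5 20.5 20.5 20.5 20.5 20.5 20.5 20.5 20.5 20.5 20.5;  python3 -m handwheel '[-19,16,0,0,0,0,-1, -12.5,22,0,0,0,0,-1, -4,24.5,0,0,0,0,-1, 5.5,24.5,0,0,0,0,-1, 13,21,0,0,0,0,-1, 20,15.5,0,0,0,0,-1, 24,7,0,0,0,0,-1, 25,-1.5,0,0,0,0,-1]'
```

```text
-19,16  -12.5,22  -4,24.5  5.5,24.5  13,21  20,15.5  24,7  25,-1.5  23,-10.5  17.5,-17.5  10.5,-22.5  2,-25  -7,-24  -15,-20  -21,-13.5  -24.5,-5.5 | end [ 556.5 -188.5] 628.0
time_s: 8.78
eef_pos: [0.5409, -0.0506, 0.2374]
ee_rot: [-179.8, 0.1, 180.0]
force: [3.2, -9.3, -0.5]
finger_gap: 0.0315
gripper_force: 30.0
```

```bash
python3 -m handwheel '[23,-10.5,0,0,0,0,-1, 17.5,-17.5,0,0,0,0,-1, 10.5,-22.5,0,0,0,0,-1, 2,-25,0,0,0,0,-1, -7,-24,0,0,0,0,-1, -15,-20,0,0,0,0,-1, -21,-13.5,0,0,0,0,-1, -24.5,-5.5,0,0,0,0,-1]'; echo 'print("dots",dots(im))' >> look.py; python3 look.py; python3 plan.py 556.5 -188.5 268 20.5 20.5 20.5 20.5 20.5 20.5 20.5 20.5 20.5 20.5 20.5 20.5 20.5 20.5 20.5 20.5
sed -i 's/+\[(.125,20.5)\]\*8$/+[(.125,20.5)]*8+[P]+[(.125,20.5)]*16/' model.py; python3 run.py | head -2
```

```text
time_s: 9.78
eef_pos: [0.5558, -0.1886, 0.2374]
ee_rot: [-180.0, -0.0, 179.9]
force: [-1.2, 1.6, 1.4]
finger_gap: 0.0317
gripper_force: 30.0
t 9.775 bowl 30.0 score 0.18 | tcp [ 0.5558 -0.1886  0.2374] r 0.0704 th -92.6 F [-1.2  1.6  1.4] gap 0.0317
dots [(105, np.float64(207.9), 126), (99, np.float64(286.7), 37), (105, np.float64(268.1), 113), (104, np.float64(280.0), 45)]
-25,3.5  -21.5,12  -16.5,19  -8.5,23.5  0,25  8.5,23.5  16.5,18.5  22.5,12  24.5,3.5  24.5,-5.5  21,-14  14.5,-20  7,-24  -2,-25  -11,-22.5  -17.5,-17.5 | end [ 519.5 -176.5] 596.0
[np.float64(0.02724695959172551), np.float64(0.0338500846688815), 0.007] [-0.2  0.5 -0.9  0.4]
w by s [0.   0.1  0.63 1.05 1.16 1.29 1.42 1.5  1.43 1.44 1.51 1.55 1.46 1.58
```

Dots give 687.9°, so the mean over the last 2 s is 1.80 rad/s. I'll carry on.

```bash
python3 -m handwheel '[-25,3.5,0,0,0,0,-1, -21.5,12,0,0,0,0,-1, -16.5,19,0,0,0,0,-1, -8.5,23.5,0,0,0,0,-1, 0,25,0,0,0,0,-1, 8.5,23.5,0,0,0,0,-1, 16.5,18.5,0,0,0,0,-1, 22.5,12,0,0,0,0,-1]'; python3 -m handwheel '[24.5,3.5,0,0,0,0,-1, 24.5,-5.5,0,0,0,0,-1, 21,-14,0,0,0,0,-1, 14.5,-20,0,0,0,0,-1, 7,-24,0,0,0,0,-1, -2,-25,0,0,0,0,-1, -11,-22.5,0,0,0,0,-1, -17.5,-17.5,0,0,0,0,-1]'; python3 look.py; python3 plan.py 519.5 -176.5 236 20.5 20.5 20.5 20.5 20.5 20.5 20.5 20.5 20.5 20.5 20.5 20.5 20.5 20.5 20.5 20.5
sed -i 's/^obs=.*/obs=[(4.575,204.6),(5.625,286.5),(6.675,377.6),(7.725,476.6),(9.775,687.9)]/' model.py; python3 run.py | head -4
```

```text
time_s: 10.82
eef_pos: [0.5788, -0.0513, 0.2374]
ee_rot: [-179.8, -0.1, 180.0]
force: [-2.1, -10.0, 1.3]
finger_gap: 0.0313
gripper_force: 30.0
time_s: 11.82
eef_pos: [0.5183, -0.1759, 0.2374]
ee_rot: [180.0, -0.1, 180.0]
force: [0.7, 2.0, 0.8]
finger_gap: 0.0316
gripper_force: 30.0
t 11.825 bowl 182.5 score 0.63 | tcp [ 0.5183 -0.1759  0.2374] r 0.0706 th -125.2 F [0.7 2.  0.8] gap 0.0316
dots [(105, np.float64(121.5), 115), (104, np.float64(241.8), 127), (113, np.float64(303.4), 51)]
-23,-10  -25,-1.5  -24,7.5  -19.5,15  -13.5,21.5  -5,24.5  4,24.5  12.5,22  19.5,16  23.5,8  25,-0.5  23.5,-9  18.5,-17  11,-22  3,-25  -6,-24.5 | end [ 495. -147.] 564.0
[np.float64(0.025154769819578503), np.float64(0.03530675837946543), 0.007] [ 0.7  1.3 -1.4 -1.2  1. ]
w by s [0.   0.1  0.65 1.07 1.17 1.29 1.42 1.5  1.4  1.42 1.49 1.53 1.43 1.56
 1.71 1.79 1.69 1.7  1.79 1.83 1.86 1.87 1.88 1.89] now 9.775000000000263 1.89 688.9
19.5 [1.83 1.62 1.63 1.69 1.73 1.76 1.79 1.81 1.83 1.84 1.85 1.86 1.86 1.87
```

```bash
python3 -m handwheel '[-23,-10,0,0,0,0,-1, -25,-1.5,0,0,0,0,-1, -24,7.5,0,0,0,0,-1, -19.5,15,0,0,0,0,-1, -13.5,21.5,0,0,0,0,-1, -5,24.5,0,0,0,0,-1, 4,24.5,0,0,0,0,-1, 12.5,22,0,0,0,0,-1]'; python3 -m handwheel '[19.5,16,0,0,0,0,-1, 23.5,8,0,0,0,0,-1, 25,-0.5,0,0,0,0,-1, 23.5,-9,0,0,0,0,-1, 18.5,-17,0,0,0,0,-1, 11,-22,0,0,0,0,-1, 3,-25,0,0,0,0,-1, -6,-24.5,0,0,0,0,-1]'; python3 look.py; python3 plan.py 495 -147 204 20.5 20.5 20.5 20.5 20.5 20.5 20.5 20.5
sed -i 's/(9.775,687.9)\]/(9.775,687.9),(11.825,901.7)]/; s/+\[P\]+\[(.125,20.5)\]\*16$/+([P]+[(.125,20.5)]*16)*3/' model.py; python3 run.py | head -3
```

```text
time_s: 12.88
eef_pos: [0.6111, -0.0719, 0.2374]
ee_rot: [-179.9, -0.1, 180.0]
force: [-6.9, -6.5, 2.7]
finger_gap: 0.0316
gripper_force: 30.0
time_s: 13.88
eef_pos: [0.4939, -0.1456, 0.2374]
ee_rot: [179.9, 0.0, -180.0]
force: [2.7, 1.7, -1.8]
finger_gap: 0.0312
gripper_force: 30.0
t 13.875 bowl 103.5 score 0.27 | tcp [ 0.4939 -0.1456  0.2374] r 0.0706 th -157.3 F [ 2.7  1.7 -1.8] gap 0.0312
dots [(79, np.float64(125.4), 44), (105, np.float64(336.1), 111), (44, np.float64(284.1), 28), (105, np.float64(216.0), 115)]
-14,-20.5  -20.5,-14.5  -24,-6.5  -25,2.5  -22.5,11  -17,18.5  -9.5,23  -1,25 | end [ 628.5 -108.5] 368.0
[np.float64(0.02454490091415566), np.float64(0.035654438341150944), 0.007] [ 1.   1.6 -1.4 -1.4  0.2  0.6]
w by s [0.   0.1  0.66 1.08 1.17 1.29 1.42 1.49 1.4  1.41 1.49 1.53 1.42 1.55
 1.7  1.79 1.68 1.7  1.78 1.83 1.86 1.87 1.88 1.88 1.65 1.74 1.81 1.84
```

```bash
python3 -m handwheel '[-14,-20.5,0,0,0,0,-1, -20.5,-14.5,0,0,0,0,-1, -24,-6.5,0,0,0,0,-1, -25,2.5,0,0,0,0,-1, -22.5,11,0,0,0,0,-1, -17,18.5,0,0,0,0,-1, -9.5,23,0,0,0,0,-1, -1,25,0,0,0,0,-1]'; python3 look.py
sed -i 's/(11.825,901.7)\]/(11.825,901.7),(13.875,1116.)]/; s/\*16)\*3$/*16)*3+[P]+[(.125,20.5)]*8/' model.py
cat > stop.py <<'E'
from model import *
p,f=fit(obs,seg);print(p,f.round(1));T,b,w=sim(p,seg);print(T[-1],b[-1],w[-1]);print("min w after 7.8",w[T>7.2].min(),[(round(t,2),round(x,2)) for t,x in zip(T[T>6.5][::30],w[T>6.5][::30])][:14])
for n in range(10,18):
    T,b,w=sim(p,seg+[P]+[(.125,20.5)]*n+[(.125,a) for a in(15,10,5)]+[(.125,0)]*16);print(n,b[-1],T[np.argmax((w<.01)&(T>15))])
E
python3 stop.py
```

```text
time_s: 14.92
eef_pos: [0.6277, -0.1059, 0.2374]
ee_rot: [180.0, -0.1, -180.0]
force: [-6.7, -2.4, 2.5]
finger_gap: 0.0311
gripper_force: 30.0
t 14.925 bowl 145.0 score 0.86 | tcp [ 0.6277 -0.1059  0.2374] r 0.0698 th 10.2 F [-6.7 -2.4  2.5] gap 0.0311
dots [(105, np.float64(25.9), 30), (105, np.float64(204.2), 118), (101, np.float64(335.7), 34), (105, np.float64(324.3), 122), (105, np.float64(264.3), 127)]
[np.float64(0.024424784862539406), np.float64(0.03571246109452263), 0.007] [ 1.1  1.7 -1.3 -1.4  0.1  0.4  0.2]
14.924999999999239 1223.0144653472048 1.8555138895366843
min w after 7.8 1.5985170795826578 [(np.float64(6.5), np.float64(1.53)), (np.float64(6.58), np.float64(1.54)), (np.float64(6.65), np.float64(1.55)), (np.float64(6.73), np.float64(1.42)), (np.float64(6.8), np.float64(1.38)), (np.float64(6.88), np.float64(1.45)), (np.float64(6.95), np.float64(1.52)), (np.float64(7.03), np.float64(1.58)), (np.float64(7.1), np.float64(1.63)), (np.float64(7.18), np.float64(1.67)), (np.float64(7.25), np.float64(1.7)), (np.float64(7.33), np.float64(1.73)), (np.float64(7.4), np.float64(1.76)), (np.float64(7.48), np.float64(1.78))]
10 1402.0848937231406 17.044999999999558
11 1415.564622612923 17.16999999999962
12 1429.0482844376822 17.294999999999686
13 1442.5348815921814 17.42249999999975
14 1456.0236695178826 17.547499999999815
15 1469.5140925165992 17.67249999999988
16 1483.0057358452957 17.797499999999943
17 1496.498289962218 17.922500000000007
```

Bowl is at 1224.3° (model 1223) and the hold lasted well over 6 s. To stop near 1457°, I need 14 more rows at 20.5° and then a ramp of 15, 10, 5.

```bash
python3 plan.py 628.5 -108.5 8 20.5 20.5 20.5 20.5 20.5 20.5 20.5 20.5 20.5 20.5 20.5 20.5 20.5 20.5 15 10 5
```

```text
7.5,23.5  16,20  21.5,12.5  24.5,4.5  24.5,-4.5  21.5,-12.5  16,-20  7.5,-23.5  -1,-25  -9.5,-23  -17,-18.5  -22.5,-11  -25,-2.5  -24,6.5  -15.5,10  -9,8.5  -3.5,5 | end [ 616.5 -158.5] 325.0
```

```bash
python3 -m handwheel '[7.5,23.5,0,0,0,0,-1, 16,20,0,0,0,0,-1, 21.5,12.5,0,0,0,0,-1, 24.5,4.5,0,0,0,0,-1, 24.5,-4.5,0,0,0,0,-1, 21.5,-12.5,0,0,0,0,-1, 16,-20,0,0,0,0,-1, 7.5,-23.5,0,0,0,0,-1]'; python3 -m handwheel '[-1,-25,0,0,0,0,-1, -9.5,-23,0,0,0,0,-1, -17,-18.5,0,0,0,0,-1, -22.5,-11,0,0,0,0,-1, -25,-2.5,0,0,0,0,-1, -24,6.5,0,0,0,0,-1, -15.5,10,0,0,0,0,-1, -9,8.5,0,0,0,0,-1]';  python3 -m handwheel '[-3.5,5,0,0,0,0,-1, 0,0,0,0,0,0,-1, 0,0,0,0,0,0,-1, 0,0,0,0,0,0,-1, 0,0,0,0,0,0,-1, 0,0,0,0,0,0,-1, 0,0,0,0,0,0,-1, 0,0,0,0,0,0,-1]'; python3 look.py
```

```text
time_s: 15.98
eef_pos: [0.4894, -0.1069, 0.2374]
ee_rot: [179.9, 0.2, -179.9]
force: [6.7, -0.0, -4.0]
finger_gap: 0.0313
gripper_force: 30.0
time_s: 16.98
eef_pos: [0.6138, -0.1619, 0.2374]
ee_rot: [179.9, -0.0, -179.9]
force: [-1.5, 2.4, 2.6]
finger_gap: 0.0313
gripper_force: 30.0
time_s: 17.98
eef_pos: [0.6163, -0.1583, 0.2375]
ee_rot: [180.0, -0.0, 180.0]
force: [-0.9, 1.3, -0.3]
finger_gap: 0.0312
gripper_force: 30.0
t 17.975 bowl 39.5 score 0.52 | tcp [ 0.6163 -0.1583  0.2375] r 0.0699 th -34.9 F [-0.9  1.3 -0.3] gap 0.0312
dots [(68, np.float64(64.8), 30), (105, np.float64(159.0), 124), (110, np.float64(21.5), 30), (103, np.float64(344.3), 37), (105, np.float64(218.9), 119)]
```

The bowl overshot to 39° against a target of about 17°. Drag at low speed must be smaller than fitted. I'll refit with viscous drag free and plan a small backward nudge.

```bash
python3 look.py; sed -i 's/(13.875,1116.)\]/(13.875,1116.),(14.925,1224.3),(17.975,1479.)]/; s/\*16)\*3+\[P\]+\[(.125,20.5)\]\*8$/*16)*3+[P]+[(.125,20.5)]*8+[P]+[(.125,20.5)]*14+[(.125,a) for a in (15,10,5)]+[(.125,0)]*7/' model.py
cat > back.py <<'E'
from model import *
O=np.array(obs)
r=least_squares(lambda q:np.interp(O[:,0],*sim(q,seg)[:2])-O[:,1],[.027,.03,.007],x_scale=[.01,.01,.01],diff_step=1e-3)
p=r.x;print(p,r.fun.round(1))
T,b,w=sim(p,seg);print(b[-1],w[-1],[(round(t,2),round(x,2)) for t,x in zip(T[T>16.5][::50],w[T>16.5][::50])])
for a in (6,8,10):
  for n in range(2,8):
    T,b,w=sim(p,[(.125,-a/2)]+[(.125,-a)]*n+[(.125,-a/2)]+[(.125,0)]*12,b0=1479.);print(a,n,b[-1].round(1),w.min().round(2),w[-1])
E
python3 back.py
```

```text
t 18.025 bowl 40.0 score 0.50 | tcp [ 0.6163 -0.1583  0.2375] r 0.0699 th -34.9 F [-0.7  0.4 -0. ] gap 0.0316
dots [(69, np.float64(64.9), 40), (105, np.float64(159.3), 120), (111, np.float64(20.5), 39), (104, np.float64(344.2), 43), (105, np.float64(219.4), 124)]
[0.04092539 0.00942525 0.02149306] [-0.2 -0.3 -0.4  0.2  0.5  0.5  0.1 -0.6 -0. ]
1478.984949238727 0.20187273544210385 [(np.float64(16.5), np.float64(1.86)), (np.float64(16.63), np.float64(1.86)), (np.float64(16.75), np.float64(1.85)), (np.float64(16.88), np.float64(1.75)), (np.float64(17.0), np.float64(1.57)), (np.float64(17.13), np.float64(1.33)), (np.float64(17.25), np.float64(1.05)), (np.float64(17.38), np.float64(0.82)), (np.float64(17.5), np.float64(0.63)), (np.float64(17.63), np.float64(0.48)), (np.float64(17.75), np.float64(0.36)), (np.float64(17.88), np.float64(0.26))]
6 2 1474.0 -0.18 0.0
6 3 1471.3 -0.23 0.0
6 4 1468.5 -0.27 0.0
6 5 1465.5 -0.31 0.0
6 6 1462.5 -0.33 0.0
6 7 1459.4 -0.36 0.0
8 2 1470.9 -0.26 0.0
8 3 1466.8 -0.33 0.0
8 4 1462.6 -0.39 0.0
8 5 1458.3 -0.44 0.0
8 6 1453.9 -0.48 0.0
8 7 1449.5 -0.51 0.0
10 2 1467.5 -0.34 0.0
10 3 1462.1 -0.43 0.0
10 4 1456.6 -0.51 0.0
10 5 1450.9 -0.57 0.0
10 6 1445.1 -0.63 0.0
10 7 1439.2 -0.67 0.0
```

The refit matches within 0.6° (I 0.041, dry 0.009). The bowl is still coasting at 0.2 rad/s, so I'll let it stop and measure.

```bash
python3 -m handwheel '[0,0,0,0,0,0,-1, 0,0,0,0,0,0,-1, 0,0,0,0,0,0,-1, 0,0,0,0,0,0,-1, 0,0,0,0,0,0,-1, 0,0,0,0,0,0,-1]' | head -1; python3 look.py; python3 plan.py 616.5 -158.5 325 -4 -8 -8 -8 -8 -8 -8 -4
```

```text
time_s: 18.82
t 18.825 bowl 42.0 score 0.47 | tcp [ 0.6164 -0.1583  0.2375] r 0.0699 th -34.8 F [-1.5  0.9  1. ] gap 0.0313
dots [(69, np.float64(66.5), 38), (105, np.float64(161.4), 124), (113, np.float64(19.4), 30), (104, np.float64(344.1), 48), (105, np.float64(221.4), 126), (105, np.float64(279.9), 56)]
3,-4  6.5,-7  7.5,-6.5  8.5,-5  9,-4  9.5,-2.5  10,-1  4.5,-0 | end [ 558.  -188.5] 269.0
```

Stopped at 41.4°. I need −24.3°, and the 4, 8×6, 4 profile predicts −25.1°.

```bash
python3 -m handwheel '[3,-4,0,0,0,0,-1, 6.5,-7,0,0,0,0,-1, 7.5,-6.5,0,0,0,0,-1, 8.5,-5,0,0,0,0,-1, 9,-4,0,0,0,0,-1, 9.5,-2.5,0,0,0,0,-1, 10,-1,0,0,0,0,-1, 4.5,0,0,0,0,0,-1]'; python3 -m handwheel '[0,0,0,0,0,0,-1, 0,0,0,0,0,0,-1, 0,0,0,0,0,0,-1, 0,0,0,0,0,0,-1, 0,0,0,0,0,0,-1, 0,0,0,0,0,0,-1, 0,0,0,0,0,0,-1, 0,0,0,0,0,0,-1]' | head -1; python3 look.py
```

```text
time_s: 19.88
eef_pos: [0.5573, -0.1887, 0.2374]
ee_rot: [-180.0, 0.0, 180.0]
force: [0.2, 1.3, -2.8]
finger_gap: 0.0311
gripper_force: 30.0
time_s: 20.88
t 20.875 bowl 28.5 score 0.27 | tcp [ 0.558  -0.1886  0.2374] r 0.0703 th -90.8 F [-0.6 -1.9 -1.2] gap 0.0317
dots [(42, np.float64(348.7), 44), (105, np.float64(197.1), 114), (104, np.float64(257.0), 131), (112, np.float64(280.6), 52)]
```

Dots are at 17.1°, right on target. I'll release (the closing axis is radial here, so there is no torque) and lift.

```bash
python3 -m handwheel '[0,0,0,0,0,0,0.3, 0,0,0,0,0,0,0.6, 0,0,0,0,0,0,1, 0,0,0,0,0,0,1, 0,0,0,0,0,0,1, 0,0,0,0,0,0,1, 0,0,-20,0,0,0,1, 0,0,-30,0,0,0,1]';python3 -m handwheel '[0,0,-40,0,0,0,1, 30,40,0,0,0,0,1, 50,30,0,0,0,0,1, 50,30,0,0,0,0,1, 40,40,0,0,0,0,1, 0,50,0,0,0,0,1, 0,50,0,0,0,0,1, 0,50,0,0,0,0,1]'; python3 look.py; python3 - <<'E'
import cv2,glob
f=sorted(glob.glob("pics/l2*.png"))[-1];cv2.imwrite("pics/end.png",cv2.resize(cv2.imread(f)[130:330,270:480],None,fx=2.5,fy=2.5))
E
```

```text
time_s: 21.92
eef_pos: [0.5575, -0.1881, 0.2866]
ee_rot: [179.9, -0.2, 180.0]
force: [-0.1, -0.0, -0.8]
finger_gap: 0.0939
gripper_force: 0.0
time_s: 22.92
eef_pos: [0.3876, 0.1031, 0.3279]
ee_rot: [180.0, 0.1, 180.0]
force: [1.5, 0.4, -0.2]
finger_gap: 0.0935
gripper_force: 0.0
t 22.925 bowl 18.5 score 0.73 | tcp [0.3876 0.1031 0.3279] r 0.2800 th 127.7 F [ 1.5  0.4 -0.2] gap 0.0935
dots [(105, np.float64(77.1), 114), (105, np.float64(137.0), 120), (28, np.float64(129.5), 41), (105, np.float64(197.0), 111), (105, np.float64(316.9), 116), (105, np.float64(257.0), 130)]
```

View pics/end.png

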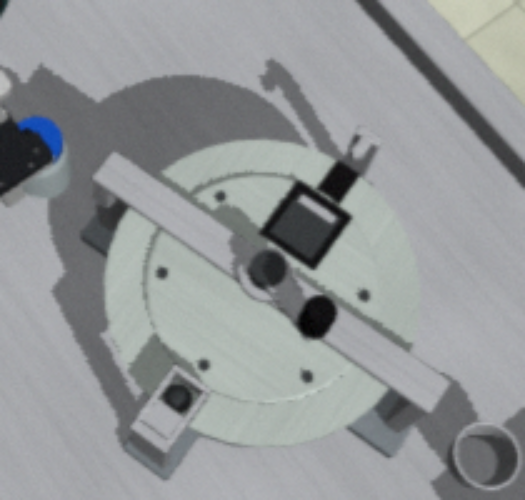

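The hatch tongue at (345,170) faces the pointer at (365,145). The ball is in its cage at (178,397), and the crank is free at (318,315). The fingers are well clear above the jar. I'll let the arm settle and hand in.

```bash
python3 -m handwheel '[0,0,0,0,0,0,1, 0,0,0,0,0,0,1, 0,0,0,0,0,0,1, 0,0,0,0,0,0,1, 0,0,0,0,0,0,1, 0,0,0,0,0,0,1]' | head -2; python3 look.py; python3 -c "from workcell import finish_job; print(finish_job())"
```

```text
time_s: 23.72
eef_pos: [0.3881, 0.1015, 0.3275]
t 23.725 bowl 18.5 score 0.73 | tcp [0.3881 0.1015 0.3275] r 0.2784 th 127.9 F [0.1 0.1 0.8] gap 0.0941
dots [(105, np.float64(77.2), 113), (105, np.float64(137.0), 120), (105, np.float64(197.1), 111), (105, np.float64(317.0), 116), (104, np.float64(256.9), 128)]
the job is handed in; nothing more can be done
None
```

The job is handed in, with no verdict returned: by camera the bowl averaged about 1.8 rad/s (17 turns/min) for over six seconds, overshot by 24° on braking and was cranked back, and now rests with the hatch within about 1° of the pointer, crank released.

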